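# Free the seized stoppers and book in the bottle crate

### The job

Open the returned reagent bottles for washing: twist each seized glass stopper until it breaks free, pull it out and put it in the shallow grey tray without dropping it, leaving all the bottles standing in their compartments of the crate. When every bottle is open, pick up the barcode scanner, aim it square at the label on the end of the crate and hold it steady there for one second, then stand it back upright on the middle of its charging pad. Leave the other things on the bench where they are.

Things in the scene. Friction and masses are not known exactly. Their poses are not given: they have to be found in the camera images.
- crate: Fixed open wooden crate, 144 mm along its x, 213 mm along its y, sides 60 mm high, floor 6 mm thick, walls 6 mm, split by walls into 2 (x) by 3 (y) compartments 63 mm square at 69 mm pitch, each holding one bottle. Origin at the centre of the underside; its -y end carries the label.
- label: Barcode label, 72 x 38 mm white paper with black bars, on a sloped holder at the crate's -y end, fixed to the crate. Origin at the centre of the label's face, about 60 mm above the bench; its z axis is the label's outward normal, which points 45 degrees up and away from the crate (along the crate's -y); x runs along the label's length.
- bottle1: Square amber glass bottle standing loose in its compartment (about 1.5 mm play), 60 mm square, shoulder 91 mm high, round neck 26 mm across, mouth 120 mm above the origin; about 0.32 kg. Origin at the centre of the underside, z up. Its stopper, if any, is stopper1. Seized: a straight pull on the stopper lifts the bottle too; the square compartment keeps the bottle from turning.
- bottle2: A bottle like bottle1; its stopper, if it has one, is stopper2.
- bottle3: A bottle like bottle1; its stopper, if it has one, is stopper3.
- bottle4: A bottle like bottle1; its stopper, if it has one, is stopper4.
- bottle5: A bottle like bottle1; its stopper, if it has one, is stopper5.
- bottle6: A bottle like bottle1, always already open.
- stopper1: Glass stopper of bottle1, or absent (that bottle is open), 45 g. Origin: lower end of its plug (26 mm long, 20 wide), z up to the head: a 24 mm square collar (z 26 to 29), then a flat tab (z 29 to 59) 9 mm thick along x, 32 wide along y. Seated, origin 94 mm above the bottle's, tab at any angle. Turned 50 to 110 degrees from there, either way (about 0.1 Nm), it is free and lifts out easily.
- stopper2: Glass stopper of bottle2, or absent (that bottle is open), 45 g. Origin: lower end of its plug (26 mm long, 20 wide), z up to the head: a 24 mm square collar (z 26 to 29), then a flat tab (z 29 to 59) 9 mm thick along x, 32 wide along y. Seated, origin 94 mm above the bottle's, tab at any angle. Turned 50 to 110 degrees from there, either way (about 0.1 Nm), it is free and lifts out easily.
- stopper3: Glass stopper of bottle3, or absent (that bottle is open), 45 g. Origin: lower end of its plug (26 mm long, 20 wide), z up to the head: a 24 mm square collar (z 26 to 29), then a flat tab (z 29 to 59) 9 mm thick along x, 32 wide along y. Seated, origin 94 mm above the bottle's, tab at any angle. Turned 50 to 110 degrees from there, either way (about 0.1 Nm), it is free and lifts out easily.
- stopper4: Glass stopper of bottle4, or absent (that bottle is open), 45 g. Origin: lower end of its plug (26 mm long, 20 wide), z up to the head: a 24 mm square collar (z 26 to 29), then a flat tab (z 29 to 59) 9 mm thick along x, 32 wide along y. Seated, origin 94 mm above the bottle's, tab at any angle. Turned 50 to 110 degrees from there, either way (about 0.1 Nm), it is free and lifts out easily.
- stopper5: Glass stopper of bottle5, or absent (that bottle is open), 45 g. Origin: lower end of its plug (26 mm long, 20 wide), z up to the head: a 24 mm square collar (z 26 to 29), then a flat tab (z 29 to 59) 9 mm thick along x, 32 wide along y. Seated, origin 94 mm above the bottle's, tab at any angle. Turned 50 to 110 degrees from there, either way (about 0.1 Nm), it is free and lifts out easily.
- tray: Shallow open grey plastic tray, loose, 210 mm along its x, 150 mm along its y, 26 mm high, wall and floor 4 mm, 0.5 kg. Origin at the centre of the underside.
- pad: Flat black charging pad, 130 mm square, 5 mm thick, fixed to the bench. Origin at the centre of the underside.
- scanner: Cordless barcode scanner standing upright by itself, about 0.28 kg, most in its flat foot (86 mm along x, 70 along y, 16 high). On a 30 mm wide handle sits a head 88 mm long, 46 mm wide (y; flat upright sides), 36 mm thick, sloping 45 degrees down to +x, middle at x 12, z 118 mm, top at z 162 mm. Origin under the foot's centre, z up. Grip it from above across the head's sides at x 8, z 128 mm.
- scan_window: Window of the scanner's head, fixed to it at x 44.5, z 85.5 mm of the scanner's frame. Origin at the window's centre; the reading beam leaves along its x axis, 45 degrees down towards the scanner's +x; its y is the scanner's y. It reads a label 50 to 200 mm ahead of it, within 20 mm of the beam's axis, whose face is square to the beam within 25 degrees.
- beaker: Bystander: glass beaker, 68 mm across, 90 mm high; origin at the centre of its underside.
- dropper: Bystander: small amber dropper bottle with a black rubber bulb, 38 mm across, 100 mm high; origin at the centre of its underside.
- jar: Bystander: white plastic jar, 60 mm across, 85 mm high; origin at the centre of its underside.
- tube_holder: Bystander: wooden test-tube holder lying flat, 150 mm long along its x; origin under its middle.
Not all that is in view belongs to the job. What is shaped like the scanner but orange is not meant.

How it is judged (in metres and radians):
On the way, in this order (a step that is already met when the one before it is completed fails the run):
1. every stopper lies in the tray, let go, and the bottles stand in the crate (x of stopper1 in the frame of tray between -0.105 and 0.105 m and y of stopper1 in the frame of tray between -0.075 and 0.075 m and z of stopper1 in the frame of tray between -0.01 and 0.05 m and contact force between the fingers and stopper1 below 0.1 N and linear speed of each of stopper1, stopper2, stopper3, stopper4, stopper5 below 0.05 m/s and x of stopper2 in the frame of tray between -0.105 and 0.105 m and y of stopper2 in the frame of tray between -0.075 and 0.075 m and z of stopper2 in the frame of tray between -0.01 and 0.05 m and contact force between the fingers and stopper2 below 0.1 N and x of stopper3 in the frame of tray between -0.105 and 0.105 m and y of stopper3 in the frame of tray between -0.075 and 0.075 m and z of stopper3 in the frame of tray between -0.01 and 0.05 m and contact force between the fingers and stopper3 below 0.1 N and x of stopper4 in the frame of tray between -0.105 and 0.105 m and y of stopper4 in the frame of tray between -0.075 and 0.075 m and z of stopper4 in the frame of tray between -0.01 and 0.05 m and contact force between the fingers and stopper4 below 0.1 N and x of stopper5 in the frame of tray between -0.105 and 0.105 m and y of stopper5 in the frame of tray between -0.075 and 0.075 m and z of stopper5 in the frame of tray between -0.01 and 0.05 m and contact force between the fingers and stopper5 below 0.1 N and z of each of bottle1, bottle2, bottle3, bottle4, bottle5, bottle6 in the frame of crate below 0.02 m and angle between each of bottle1, bottle2, bottle3, bottle4, bottle5, bottle6's own z axis and vertical below 0.15 rad), for 0.2 s.
2. the held scanner is aimed at the label, within 20 mm of the beam's axis, 50 to 200 mm away and square to 25 degrees, still for 0.8 s (x of label in the frame of scan_window between 0.05 and 0.2 m and y of label in the frame of scan_window between -0.02 and 0.02 m and z of label in the frame of scan_window between -0.02 and 0.02 m and angle between the x axis of scan_window and the z axis of label, either way round below 0.44 rad and contact force between the fingers and scanner above 1 N and linear speed of scanner below 0.03 m/s and angular speed of scanner below 0.25 rad/s), for 0.8 s.
At the end, for the whole second after the job is handed in: Every stopper lies at rest inside the tray, all six bottles stand upright (to 8 degrees) on the floor of the crate, and the scanner stands upright (to 6 degrees) on its pad, within 30 mm of the pad's centre (all of step 1 and horizontal distance between scanner and pad below 0.03 m and angle between scanner's own z axis and vertical below 0.1 rad and height (world z) of scanner below 0.015 m and linear speed of scanner below 0.03 m/s); the robot touches nothing.
It fails at once if a bottle is lifted more than 30 mm in its compartment or tipped by more than 25 degrees (z of any of bottle1, bottle2, bottle3, bottle4, bottle5, bottle6 in the frame of crate above 0.036 m or angle between any of bottle1, bottle2, bottle3, bottle4, bottle5, bottle6's own z axis and vertical above 0.44 rad).
It fails at once if a stopper is dropped: it moves faster than 1 m/s with no finger on it ((linear speed of stopper1 above 1 m/s and contact force between the fingers and stopper1 below 0.05 N) or (linear speed of stopper2 above 1 m/s and contact force between the fingers and stopper2 below 0.05 N) or (linear speed of stopper3 above 1 m/s and contact force between the fingers and stopper3 below 0.05 N) or (linear speed of stopper4 above 1 m/s and contact force between the fingers and stopper4 below 0.05 N) or (linear speed of stopper5 above 1 m/s and contact force between the fingers and stopper5 below 0.05 N)).
It fails at once if a bystander is pushed more than 40 mm from its place (distance of any of beaker, dropper, jar, tube_holder from where it was at the start of the episode above 0.04 m).
Of stopper1, stopper2, stopper3, stopper4, stopper5 only 3 to 5 are there at a start; the rules pass over those that are not, and their reading is None.
At some moment in a run one of tray, scanner may be knocked a few centimetres aside while the robot is not near it.
It also fails if it takes over 210 s, if anything falls off the work surface, if the arm or the gripper's body presses on something with over 40 N, if the wrist force passes 120 N, or if a joint passes its speed limit or range.

### The arm

A 6-joint arm with a two-finger parallel gripper is mounted at the origin on the work surface. World frame = base frame: x ahead of the robot, y to its left, z up, the work surface at z = 0. Lengths are in m, angles in degrees, forces in N, time in s.
With the tool pointing down it reaches from about 0.325 to 0.85 m from the base axis. Payload 15.5 kg.
Tool frame: the origin (TCP) lies at the very end of the fingers, on their centre line; the grasp point (between the pads) lies arm.grip_depth behind it (arm.grip_depth is the distance from the TCP to the grasp point, in m); z points along the fingers, y is the line along which they close (so a half turn about z gives the same grasp; the last joint's range is limited). The gripper opens to 91 mm and grips with 3 to 60 N. Pads are 32 mm wide; open, the fingers measure 118 mm over their backs; the gripper's body (76 mm by 178 mm) begins 60 mm behind the grasp point.
Start: joints at [63.856, 28.281, 77.091, -0, 74.628, -5.472], TCP at [0.221, 0.585, 0.214] pointing down, gripper open.
Joint ranges: [-166.48, 166.48], [-47.26, 123.95], [12.59, 153.08], [-70.14, 250.14], [6.76, 159.57], [-176.63, 176.63]. Speed limits (degrees/s): [108.29, 108.29, 147.25, 172.46, 172.46, 172.46].

### API

Orientations are given as a 3x3 rotation matrix whose columns are the frame's x, y, z axes.
In Python, from rig import arm gives the robot as it stands. Calls block until the motion is done:
- arm.move_to(position, orientation): joint-space move of the TCP to a pose.
- arm.move_l(position, orientation=None, feed=0.15): straight line of the TCP; orientation=None keeps the orientation; feed is the mean speed in m/s.
- arm.move_joints(angles): joint-space move.
- arm.grip(opening): finger opening in m; the grip force is fixed at half the most; returns when the fingers have stopped.
- arm.sleep(seconds).
- arm.solve_ik(position, orientation): joint angles nearest the present ones, or None.
- arm.snapshot(name): name is "scene" or "top"; returns the picture (384x512x3 uint8, red, green, blue); there is no depth.
- arm.get_calibration(name): a dict with "intrinsics" (3x3 intrinsics, pixels), "k1" (the pictures are not rectified: a ray, as slopes to the right and down, at radius r is drawn at 1 + k1 r^2 times it, then the intrinsics apply), "cam_to_world" (4x4, takes a point from camera to world coordinates). Camera axes: x right, y down, z forward; pixel columns grow to the right and rows downward; lengths in m; the calibration is good to about 2 mm. A picture is of the moment at which its call begins. get_calibration takes no time and is no camera call.
A pose or a line that the arm cannot do raises arm.Unreachable and nothing moves.
- arm.sign_off(): hands the job in; it is judged then, once.
Readings, each from a call of its own:
- arm.current_t(): time.
- arm.current_joint_positions(): joint angles.
- arm.current_dq(): joint speeds.
- arm.current_tau(): joint torques, N m.
- arm.current_ee_pos(): TCP position.
- arm.current_tool_rot(): TCP orientation.
- arm.current_force(): force on the tool from outside, world axes, zero at the start.
- arm.current_torque(): the same for the moment, N m.
- arm.current_width(): finger opening in m.
- arm.current_grasp_force(): force on a finger pad.
Only numpy, scipy, OpenCV 4.12 (cv2) and the standard library are available. Lean on these libraries where they do the work, as an engineer would, in place of code of your own. Each camera call takes 0.05 s, during which the arm holds its last target. There are 200 camera calls.

## Working session

There is one attempt and no reset: what is moved stays moved. The work goes in short steps, each a Python script; the robot and the scene stay as the last script left them, time stands still between calls to the robot, and variables do not carry over. Pictures are saved under pics/ and viewed, at most 14 in all, crops included, and the job is handed in when it is done.

```bash
ls; mkdir -p pics; python3 - <<'E'
from rig import arm
import cv2,numpy as np
for n in("scene","top"):
    im=arm.snapshot(n); cv2.imwrite(f"pics/{n}0.png",im[:,:,::-1])
    c=arm.get_calibration(n); print(n,{k:np.round(v,4).tolist() for k,v in c.items()})
print(arm.grip_depth,arm.current_t())
E
```

```text
pics
scene {'intrinsics': [[449.67, 0.0, 260.3121], [0.0, 449.67, 190.2314], [0.0, 0.0, 1.0]], 'k1': -0.0614, 'cam_to_world': [[-0.2385, 0.6188, -0.7485, 1.349], [0.9711, 0.1571, -0.1796, 0.2126], [0.0064, -0.7697, -0.6384, 0.7591], [0.0, 0.0, 0.0, 1.0]]}
top {'intrinsics': [[424.0118, 0.0, 257.2608], [0.0, 424.0118, 190.154], [0.0, 0.0, 1.0]], 'k1': -0.1584, 'cam_to_world': [[0.0088, -0.9948, 0.1014, 0.4651], [-0.9999, -0.0082, 0.0065, 0.0178], [-0.0056, -0.1015, -0.9948, 1.1743], [0.0, 0.0, 0.0, 1.0]]}
0.0188 0.1
```

View pics/scene0.png

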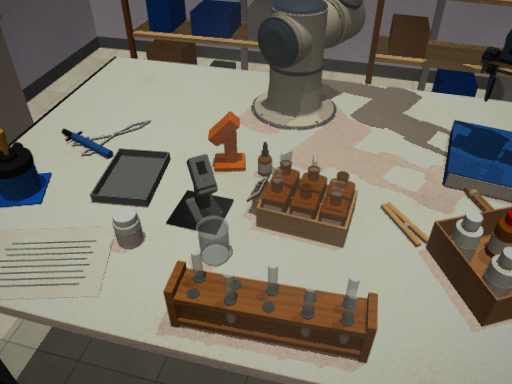

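View pics/top0.png

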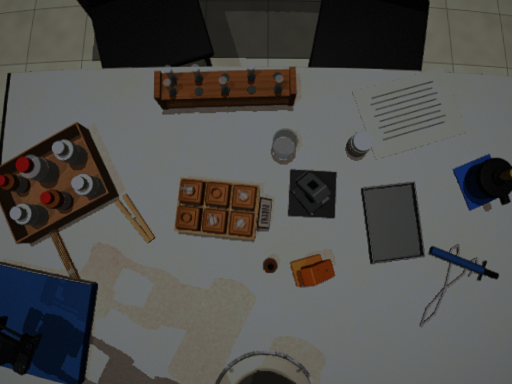

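The scene view shows the crate at (305,205), the black/grey scanner on its pad at (202,195) and the tray at (132,177). In the top view they are at (217,208), (313,192) and (392,222). Possible confusions, top pixels:
- **Scanner:** black/grey on the pad (313,192), or orange (313,270). I choose the black one, since orange is ruled out.
- **Crate:** the one with the label (217,208), or the left crate of white/red bottles (55,190). I choose the labelled one with amber bottles.
- **Tray:** grey (392,222), or the blue box (45,320). I choose grey.

Next is a close crop of the crate and scanner.

```bash
cat > h.py <<'E'
import numpy as np,cv2
from rig import arm
def ray(n,u,v):
    c=arm.get_calibration(n);K=np.array(c["intrinsics"]);T=np.array(c["cam_to_world"])
    p=cv2.undistortPoints(np.array([[[u,v]]],float),K,np.array([c["k1"],0,0,0.]))[0,0]
    d=T[:3,:3]@np.array([p[0],p[1],1]);return T[:3,3],d
def onz(n,u,v,z):
    o,d=ray(n,u,v);return o+d*(z-o[2])/d[2]
def proj(n,P):
    c=arm.get_calibration(n);K=np.array(c["intrinsics"]);T=np.linalg.inv(np.array(c["cam_to_world"]))
    return cv2.projectPoints(np.array(P,float).reshape(-1,1,3),cv2.Rodrigues(T[:3,:3])[0],T[:3,3],K,np.array([c["k1"],0,0,0.]))[0][:,0]
def tri(pix):  # list of (cam,u,v)
    A=np.zeros((3,3));b=np.zeros(3)
    for n,u,v in pix:
        o,d=ray(n,u,v);d=d/np.linalg.norm(d);M=np.eye(3)-np.outer(d,d);A+=M;b+=M@o
    return np.linalg.solve(A,b)
def down(yaw): # tool down; closing line y at angle yaw (deg) in world xy
    a=np.radians(yaw);y=np.array([np.cos(a),np.sin(a),0]);z=np.array([0,0,-1.]);return np.column_stack([np.cross(y,z),y,z])
def crop(im,x0,y0,x1,y1,s,fn):
    cv2.imwrite(fn,cv2.resize(im[y0:y1,x0:x1,::-1],None,fx=s,fy=s,interpolation=cv2.INTER_CUBIC))
E
python3 - <<'E'
from h import *
t=cv2.imread("pics/top0.png")[:,:,::-1];s=cv2.imread("pics/scene0.png")[:,:,::-1]
crop(t,165,160,345,295,4,"pics/tc.png")
crop(s,160,130,360,250,4,"pics/sc.png")
g=cv2.cvtColor(np.ascontiguousarray(t),cv2.COLOR_RGB2HSV)
for nm,(x0,y0,x1,y1) in dict(tray=(350,175,440,270),pad=(280,160,345,225)).items():
    m=np.zeros(g.shape[:2],np.uint8);m[y0:y1,x0:x1]=(g[y0:y1,x0:x1,2]<110)*255
    c=max(cv2.findContours(m,0,1)[0],key=cv2.contourArea);r=cv2.minAreaRect(c);print(nm,r,cv2.boxPoints(r).tolist())
E
```

```text
tray ((401.24658203125, 227.3697052001953), (91.25359344482422, 74.65587615966797), 83.51692199707031) [[359.0056457519531, 186.24937438964844], [433.1841125488281, 177.8199920654297], [443.4875183105469, 268.49005126953125], [369.3090515136719, 276.91943359375]]
pad ((312.04144287109375, 193.21270751953125), (48.87971496582031, 48.564361572265625), 3.012787342071533) [[286.359130859375, 216.1768035888672], [288.91162109375, 167.67955017089844], [337.7237548828125, 170.2486114501953], [335.1712646484375, 218.74586486816406]]
```

View pics/tc.png

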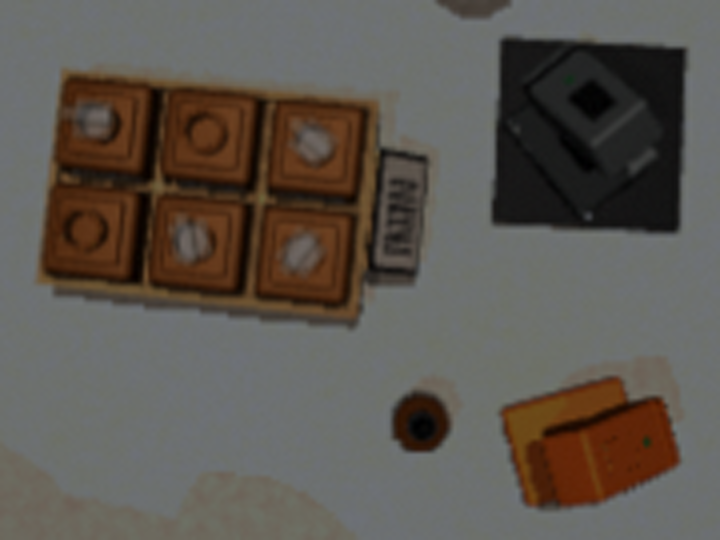

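View pics/sc.png

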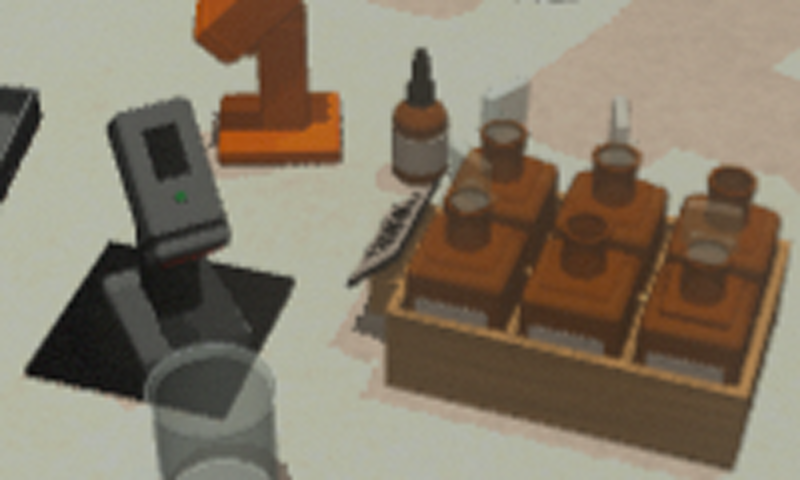

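The crops confirm the choice. Four stoppers sit at crop (95,120), (313,143), (192,240) and (300,252), and two bottles are open at (207,133) and (85,232). The dark scanner stands on the pad with its low end towards the upper left. Next I fit the crate from its rim corners and magnify the stopper heads.

```bash
cat >> h.py <<'E'
def rect(C,z,n="top"): # px corners -> centre, list
    return np.array([onz(n,u,v,z) for u,v in C])
E
python3 - <<'E'
from h import *
C=np.array([(63,71),(380,99),(356,312),(40,282)])/4+[165,160]-0.375
P=rect(C,.06);print(np.round(P,4).tolist())
ctr=P.mean(0)[:2]
ey=(P[0]-P[1]+P[3]-P[2])[:2];ex=(P[0]-P[3]+P[1]-P[2])[:2]
print("sides",[np.linalg.norm(P[i]-P[(i+1)%4]).round(4) for i in range(4)])
a=np.arctan2(ey[1],ey[0])-np.pi/2;b=np.arctan2(ex[1],ex[0]);print("yaw",np.degrees([a,b]))
yaw=(2*a+b)/3;R=np.array([[np.cos(yaw),-np.sin(yaw)],[np.sin(yaw),np.cos(yaw)]])
Q={}
for i in(0,1):
  for j in(-1,0,1): Q[(i,j)]=ctr+R@[(i-.5)*.069,j*.069]
for k,q in Q.items(): print(k,q.round(4),proj("top",[*q,.126])[0].round(1),proj("top",[*q,.159])[0].round(1),proj("scene",[*q,.126])[0].round(1))
np.savez("crate.npz",ctr=ctr,yaw=yaw)
t=cv2.imread("pics/top0.png");s=cv2.imread("pics/scene0.png");rows=[]
sel=[(1,1),(1,-1),(0,0),(0,-1)]
for n,im in(("top",t),("scene",s)):
  r=[]
  for k in sel:
    u,v=np.round(proj(n,[*Q[k],.144])[0]).astype(int);w=im[v-12:v+13,u-12:u+13]
    w=cv2.normalize(w,None,0,255,cv2.NORM_MINMAX);w=cv2.resize(w,(200,200),interpolation=cv2.INTER_CUBIC)
    for z,col in((.159,(0,255,0)),(.129,(255,0,0))):
      x,y=((proj(n,[*Q[k],z])[0]-[u-12,v-12]+.5)*8).astype(int);cv2.circle(w,(x,y),2,col,-1)
    r.append(w)
  rows.append(np.hstack(r))
cv2.imwrite("pics/tabs.png",np.vstack(rows))
E
```

```text
[[0.6113, 0.2304, 0.06], [0.5941, 0.019, 0.06], [0.4537, 0.0335, 0.06], [0.4709, 0.2422, 0.06]]
sides [np.float64(0.2122), np.float64(0.1411), np.float64(0.2094), np.float64(0.1409)]
yaw [-4.66375277 -5.35613312]
(0, -1) [0.4922 0.0655] [240.4 222.1] [239.8 221.8] [284.4 162.6]
(0, 0) [0.4981 0.1342] [212.7 219.5] [211.2 219. ] [312.6 168.3]
(0, 1) [0.504 0.203] [185.3 216.8] [182.9 216.2] [341.6 174.2]
(1, -1) [0.561  0.0596] [243.2 194.4] [242.6 193.2] [275.8 179.5]
(1, 0) [0.5669 0.1283] [215.6 191.8] [214.2 190.5] [305.3 185.8]
(1, 1) [0.5728 0.1971] [188.3 189.3] [186.  187.9] [335.7 192.3]
```

View pics/tabs.png

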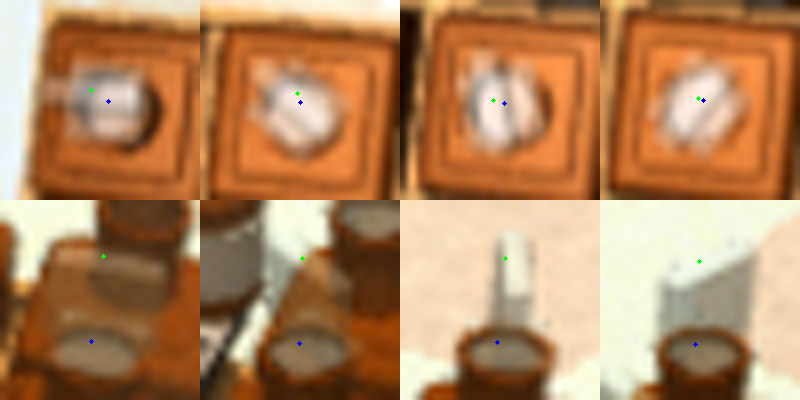

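The zoomed row shows, left to right, stoppers at grid (1,1), (1,-1), (0,0) and (0,-1). Tab 1 runs along the image horizontal, tab 2 about 45° towards upper left, tab 3 is edge-on to the scene camera, and tab 4 leans up-right. I'll compute the angles by casting edge points onto the z=0.159 plane, and refine the axes from the mouth rings.

```bash
python3 - <<'E'
from h import *
d=np.load("crate.npz");ctr=d["ctr"];yaw=float(d["yaw"]);R=np.array([[np.cos(yaw),-np.sin(yaw)],[np.sin(yaw),np.cos(yaw)]])
sel=[(1,1),(1,-1),(0,0),(0,-1)]
E=[((55,250),(168,266)),((320,245),(348,285)),((515,240),(516,295)),((662,285),(755,245))]   # scene
T=[((45,88),(145,88)),((255,65),(330,145)),((480,60),(510,140)),((662,125),(725,70))]        # top
for i,k in enumerate(sel):
  q=ctr+R@[(k[0]-.5)*.069,k[1]*.069]
  for n,S,oy in(("scene",E,200),("top",T,0)):
    u,v=np.round(proj(n,[*q,.144])[0]).astype(int)
    p=[onz(n,(a-200*i)/8-.5+u-12,(b-oy)/8-.5+v-12,.159) for a,b in S[i]]
    w=p[1]-p[0];m=(p[0]+p[1])/2
    print(k,n,"ang",np.degrees(np.arctan2(w[1],w[0])).round(0)%180,"len",np.linalg.norm(w).round(3),"mid-q",(m[:2]-q).round(4))
# scanner: foot corners and head edges in the top view
c=lambda u,v,z:onz("top",u/4+165-.375,v/4+160-.375,z)
f=[c(510,115,.016),c(590,218,.016)];print("foot",np.round(f,3).tolist(),np.linalg.norm(f[1]-f[0]))
# pad, tray
pc=rect([(286.36,216.18),(288.91,167.68),(337.72,170.25),(335.17,218.75)],.005);print("pad",pc.mean(0).round(4))
tc=rect([(362,189),(415,182),(424,258),(371,263)],.026);print("tray",tc.round(4).tolist())
lb=[c(385,152,.073),c(425,155,.047),c(413,282,.047),c(372,276,.073)];print("label",np.mean(lb,0).round(4),np.round(lb,3).tolist())
print("label pred",ctr+R@[0,-.1065],yaw)
E
```

```text
(1, 1) scene ang 91.0 len 0.03 mid-q [0.0002 0.0021]
(1, 1) top ang 90.0 len 0.031 mid-q [ 0.0009 -0.0009]
(1, -1) scene ang 35.0 len 0.02 mid-q [0.0005 0.0091]
(1, -1) top ang 44.0 len 0.033 mid-q [-0.0035  0.0013]
(0, 0) scene ang 9.0 len 0.027 mid-q [0.0036 0.0033]
(0, 0) top ang 22.0 len 0.026 mid-q [ 0.0001 -0.0004]
(0, -1) scene ang 140.0 len 0.035 mid-q [0.0011 0.003 ]
(0, -1) top ang 132.0 len 0.025 mid-q [0.0002 0.0015]
foot [[0.589, -0.07, 0.016], [0.518, -0.125, 0.016]] 0.08931361124497257
pad [ 0.5774 -0.127   0.005 ]
tray [[0.5877, -0.2623, 0.026], [0.6086, -0.414, 0.026], [0.3981, -0.4357, 0.026], [0.3859, -0.2853, 0.026]]
label [0.5168 0.0058 0.06  ] [[0.558, 0.015, 0.073], [0.558, -0.011, 0.047], [0.474, -0.004, 0.047], [0.477, 0.023, 0.073]]
label pred [0.52340813 0.02516163] -0.08542594694868179
```

```bash
cat >> h.py <<'E'
def tray_pose():
    """tray centre and yaw (deg) of its long side from the top picture"""
    im=arm.snapshot("top");hsv=cv2.cvtColor(im,cv2.COLOR_RGB2HSV)
    m=np.zeros(im.shape[:2],np.uint8);m[165:285,345:450]=((hsv[165:285,345:450,2]<115)&(hsv[165:285,345:450,1]<60))*255
    m=cv2.morphologyEx(m,cv2.MORPH_OPEN,np.ones((7,7)))
    r=cv2.minAreaRect(max(cv2.findContours(m,0,1)[0],key=cv2.contourArea))
    P=rect(cv2.boxPoints(r),.02);e=[P[1]-P[0],P[2]-P[1]];L=sorted(e,key=np.linalg.norm)
    a=np.degrees(np.arctan2(L[1][1],L[1][0]));a=(a+90)%180-90
    return P.mean(0)[:2],a,[round(np.linalg.norm(x),3) for x in L]
def crate_pt(x,y):
    d=np.load("crate.npz");a=float(d["yaw"]);return d["ctr"]+np.array([[np.cos(a),-np.sin(a)],[np.sin(a),np.cos(a)]])@[x,y]
def pick(k,tab,tw=125):
    q=crate_pt((k[0]-.5)*.069,k[1]*.069);best=None
    for a in(tab+90,tab-90):
        j=arm.solve_ik([*q,.22],down(a))
        if j is None: continue
        for s in(1,-1):
            e=j[5]+s*tw;m=170-max(abs(e),abs(j[5]))
            if best is None or m>best[0]: best=(m,a,s)
    m,a,s=best;print("pick",k,"yaw",a,"dir",s,"margin",round(m,1))
    assert m>0
    arm.grip(.045);arm.move_to([*q,.24],down(a));arm.move_l([*q,.133],feed=.08)
    f0=np.array(arm.current_force());arm.grip(0)
    print("width",round(arm.current_width(),4),"dF",np.round(np.array(arm.current_force())-f0,1),"Tz",round(arm.current_torque()[2],2))
    j=np.array(arm.current_joint_positions(),float)
    for i in range(1,6):
        t=j.copy();t[5]+=s*tw*i/5;arm.move_joints(t)
        print(" tw",round(tw*i/5),"Tz",round(arm.current_torque()[2],3),"F",np.round(np.array(arm.current_force())-f0,1))
    arm.move_l([*q,.139],feed=.03)
    print("lift6 F",np.round(np.array(arm.current_force())-f0,2),"t",arm.current_t())
E
python3 - <<'E'
from h import *
print(tray_pose())
pick((0,-1),137)
E
```

```text
(array([ 0.49175756, -0.36594481]), np.float64(-1.4076904292778067), [np.float64(0.303), np.float64(0.335)])
pick (0, -1) yaw 47 dir 1 margin 91.3
width 0.0087 dF [ 0.4 -0.   0.6] Tz 0.04
 tw 25 Tz -0.063 F [0.6 0.3 0.7]
 tw 50 Tz -0.025 F [-0.8  0.   3.1]
 tw 75 Tz -0.05 F [-2.  -0.2  5.5]
 tw 100 Tz -0.046 F [-3.3  0.7  6.7]
 tw 125 Tz -0.039 F [-3.3  2.   7.8]
lift6 F [ 0.1  -0.32  0.28] t 8.1083
```

```bash
python3 - <<'E'
from h import *
p=arm.current_ee_pos();f0=np.array(arm.current_force())
arm.move_l([p[0],p[1],.165],feed=.05);print("w",arm.current_width(),np.array(arm.current_force())-f0)
arm.move_l([p[0],p[1],.25],feed=.1);print("w",arm.current_width(),np.array(arm.current_force()))
im=arm.snapshot("top");s=arm.snapshot("scene")
hsv=cv2.cvtColor(im,cv2.COLOR_RGB2HSV);print(hsv[180:270:10,392].tolist(),hsv[222,340:450:6].tolist())
s2=cv2.resize(s[100:260,140:380,::-1],None,fx=3,fy=3);cv2.imwrite("pics/a1.png",s2)
E
```

```text
w 0.008759818601934664 [ 0.50120535  0.78016986 -0.1043263 ]
w 0.008703659058562492 [-0.96133446  0.75637367 -0.6822703 ]
[[90, 7, 114], [30, 4, 60], [60, 4, 59], [45, 8, 61], [60, 9, 60], [90, 9, 60], [60, 4, 59], [30, 4, 59], [60, 4, 60]] [[102, 11, 117], [75, 9, 116], [60, 4, 114], [75, 9, 115], [45, 6, 90], [60, 4, 62], [30, 8, 61], [60, 4, 62], [60, 4, 61], [45, 9, 60], [60, 4, 59], [0, 0, 58], [0, 0, 58], [30, 28, 9], [53, 9, 114], [70, 7, 113], [45, 14, 113], [90, 7, 112], [70, 7, 110]]
```

View pics/a1.png

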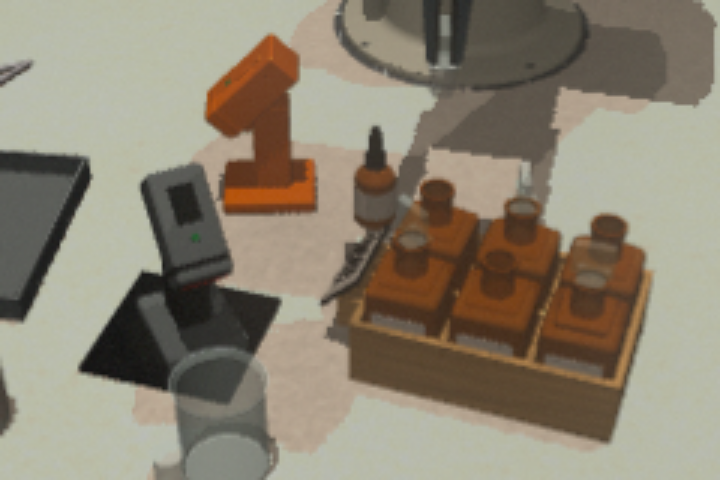

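The stopper hangs between the fingers at (445,50), and its bottle at (437,195) is open and still standing. Now I place it, with the tray mask corrected.

```bash
sed -i 's/2\]<115)/2]<86)/; s/m\[165:285,345:450\]/m[160:290,340:455]/; s/hsv\[165:285,345:450/hsv[160:290,340:455/g' h.py; cat >> h.py <<'E'
def place(dx,dy):
    c,a,L=tray_pose();print("tray",c.round(4),round(a,1),L)
    assert abs(L[1]-.21)<.015 and abs(L[0]-.15)<.015
    r=np.radians(a);q=c+np.array([[np.cos(r),-np.sin(r)],[np.sin(r),np.cos(r)]])@[dx,dy]
    j0=np.array(arm.current_joint_positions())
    o=min((o for o in(a,a+180) if arm.solve_ik([*q,.2],down(o)) is not None),key=lambda o:abs(arm.solve_ik([*q,.2],down(o))[5]))
    arm.move_to([*q,.2],down(o))
    c2,a2,_=tray_pose() if False else (c,a,L)
    f0=np.array(arm.current_force());arm.move_l([*q,.06],feed=.15)
    z=.06
    while z>.032:
        z-=.002;arm.move_l([*q,z],feed=.03)
        if arm.current_force()[2]-f0[2]>2.: break
    print("set at",round(z,3),"dF",np.round(np.array(arm.current_force())-f0,1),"w",round(arm.current_width(),4))
    arm.grip(.03);arm.move_l([*q,.2],feed=.15);print("t",arm.current_t())
E
python3 - <<'E'
from h import *
place(50,25) if 0 else place(-.05,-.025)
E
```

```text
tray [ 0.4973 -0.3495] 6.3 [np.float64(0.16), np.float64(0.214)]
set at 0.036 dF [-2.   1.8 12.6] w 0.0088
t 17.825
```

```bash
cat >> h.py <<'E'
def lift():
    p=arm.current_ee_pos();arm.move_l([p[0],p[1],.165],feed=.05);print("up F",np.round(arm.current_force(),1),"w",round(arm.current_width(),4))
    arm.move_l([p[0],p[1],.25],feed=.15)
E
python3 - <<'E'
from h import *
im=arm.snapshot("top");crop(im,345,165,455,285,4,"pics/tray1.png")
pick((0,0),12)
f=arm.current_force();print(f)
if arm.current_width()>.006: lift();place(-.05,.03)
im=arm.snapshot("top");a=im[160:290,165:455,::-1];cv2.imwrite("pics/a2.png",cv2.resize(a,None,fx=2.7,fy=2.7,interpolation=2))
E
```

```text
pick (0, 0) yaw -78 dir -1 margin 83.6
width 0.0088 dF [-0.4  0.8 -0.5] Tz 0.0
 tw 25 Tz -0.009 F [0.1 0.3 0.1]
 tw 50 Tz -0.002 F [-0.5  0.7  1.6]
 tw 75 Tz -0.033 F [-0.9  0.1  1.6]
 tw 100 Tz 0.042 F [0.3 0.6 0.9]
 tw 125 Tz -0.002 F [0.5 0.2 1.3]
lift6 F [0.54 0.41 1.26] t 25.4917
[0.25976844 0.22487544 0.63611375]
up F [ 0.3 -0.1  0.9] w 0.0088
tray [ 0.4972 -0.3495] 6.1 [np.float64(0.16), np.float64(0.214)]
set at 0.036 dF [-3.4  1.6 12.2] w 0.0089
t 34.475
```

View pics/a2.png

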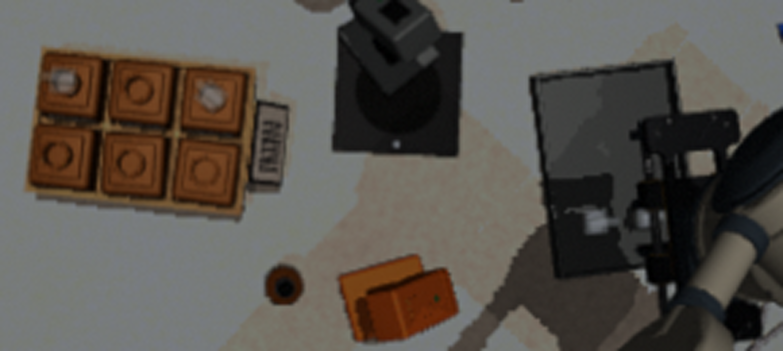

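Both near bottles are open and their stoppers are in the tray at (597,222) and (645,218). The scanner has been knocked a few centimetres towards the top, to about (395,40). I continue with the remaining two stoppers.

```bash
python3 - <<'E'
from h import *
pick((1,-1),42)
assert arm.current_width()>.006
lift();place(.05,.03)
pick((1,1),90)
assert arm.current_width()>.006
lift();place(.05,-.03)
p=arm.current_ee_pos();arm.move_to([.35,.3,.3],down(0))
im=arm.snapshot("top");a=im[120:290,165:455,::-1];cv2.imwrite("pics/a3.png",cv2.resize(a,None,fx=2.7,fy=2.7,interpolation=2))
s=arm.snapshot("scene");cv2.imwrite("pics/s3.png",cv2.resize(s[110:280,80:380,::-1],None,fx=2.6,fy=2.6,interpolation=2))
E
```

```text
pick (1, -1) yaw -48 dir -1 margin 93.0
width 0.0087 dF [0.5 1.4 0.1] Tz -0.06
 tw 25 Tz -0.022 F [ 0.4  1.5 -1.7]
 tw 50 Tz -0.016 F [ 0.1  1.  -0.3]
 tw 75 Tz 0.009 F [-0.4  0.4  0.8]
 tw 100 Tz -0.006 F [-1.2  0.   2.9]
 tw 125 Tz 0.022 F [-1.  -0.5  4.6]
lift6 F [-0.03  0.66 -2.09] t 41.5333
up F [ 0.3 -0.3 -0.8] w 0.0087
tray [ 0.4972 -0.3495] 6.1 [np.float64(0.16), np.float64(0.214)]
set at 0.036 dF [-3.1  1.9 10.4] w 0.0088
t 50.225
pick (1, 1) yaw 0 dir -1 margin 58.3
width 0.0089 dF [-0.4  0.4  0.9] Tz 0.04
 tw 25 Tz 0.01 F [-1.3  0.   1. ]
 tw 50 Tz 0.066 F [-1.5  1.3  1.4]
 tw 75 Tz 0.047 F [-0.5  0.1  0.8]
 tw 100 Tz -0.021 F [-0.5  0.8  3. ]
 tw 125 Tz 0.039 F [-0.7  0.   2.2]
lift6 F [-0.98  0.35 -0.89] t 57.5583
up F [ 1.   1.5 -0.5] w 0.009
tray [ 0.4975 -0.3494] 6.1 [np.float64(0.159), np.float64(0.213)]
set at 0.036 dF [-2.6  1.3 11.9] w 0.0087
t 66.9
```

View pics/a3.png

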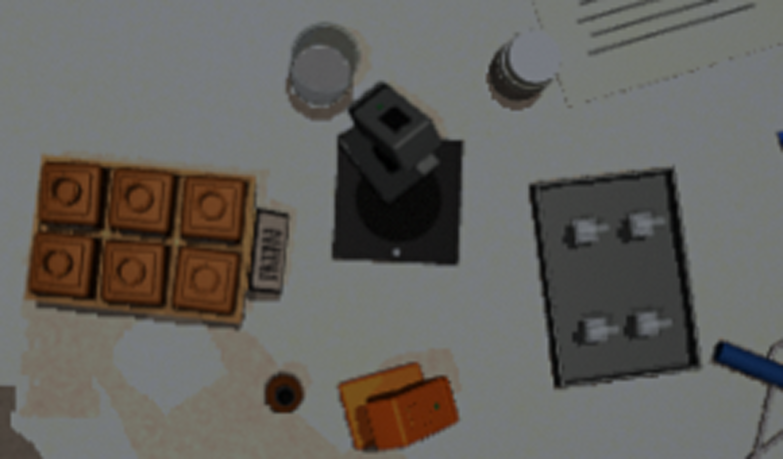

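View pics/s3.png

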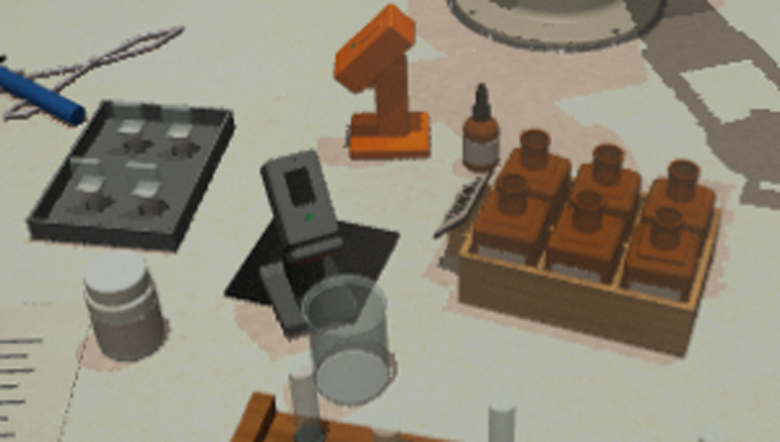

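All six bottles are open and standing, and the four stoppers stand in the tray at (585,230), (640,225), (595,328) and (648,322). The scanner is now at (395,140), over the upper edge of the pad and near the beaker at (323,65). I zoom in on it in both views.

```bash
python3 - <<'E'
from h import *
t=arm.snapshot("top");s=arm.snapshot("scene")
f=lambda im,x,y,w,h:cv2.resize(np.clip(im[y:y+h,x:x+w,::-1]*2.2,0,255).astype(np.uint8),None,fx=8,fy=8,interpolation=2)
cv2.imwrite("pics/sz.png",np.hstack([f(t,285,145,48,72),f(s,165,160,48,72)]))
E
```

```text
(no output)
```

View pics/sz.png

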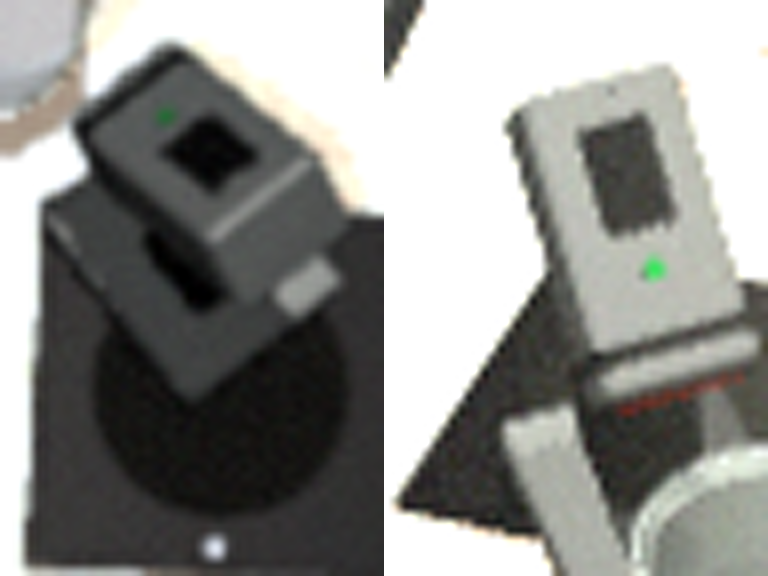

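Top view on the left, scene view on the right. The LED is at (166,117) / (655,269), the screen centre at (212,152) / (627,173), and the upper head edge at (210,240)-(308,160) / (512,108)-(665,68). I triangulate these.

```bash
python3 - <<'E'
from h import *
T=lambda x,y:("top",x/8-.5+285,y/8-.5+145)
S=lambda x,y:("scene",(x-384)/8-.5+165,y/8-.5+160)
scr=tri([T(212,152),S(627,173)]);led=tri([T(166,117),S(655,269)])
uL=tri([T(210,240),S(515,108)]);uR=tri([T(308,160),S(668,70)])
lL=tri([T(93,140),S(597,352)]);lR=tri([T(182,68),S(745,308)])
for n,p in dict(scr=scr,led=led,uL=uL,uR=uR,lL=lL,lR=lR).items(): print(n,p.round(4))
ang=lambda v:np.degrees(np.arctan2(v[1],v[0]))
print("x:",ang(led-scr),ang(lL-uL),ang(lR-uR),"y-based:",ang(uL-uR)+90,ang(lL-lR)+90, "lens",np.linalg.norm(uL-uR),np.linalg.norm(lL-lR),np.linalg.norm(lL-uL))
f=[onz(*T(42,205),.021),onz(*T(195,402),.021)];print("foot",ang(f[0]-f[1]),np.linalg.norm(f[0]-f[1]))
print("pad c",onz(*T(222,388),.005))
E
```

```text
scr [ 0.6365 -0.1063  0.1472]
led [ 0.6509 -0.0945  0.1271]
uL [ 0.616  -0.1248  0.1489]
uR [ 0.6247 -0.1147  0.1753]
lL [ 0.6545 -0.0922  0.0991]
lR [ 0.6618 -0.0829  0.1273]
x: 39.28184952340622 40.24199674567119 40.58038838040832 y-based: -40.766145387551404 -38.19761175447462 lens 0.02953149231403604 0.03056168798285485 0.0709017822846705
foot 37.8281033910847 0.08554590978587848
pad c [ 0.57761955 -0.12726431  0.005     ]
```

```bash
cat > scan.py <<'E'
from h import *
yaw=39.;org=np.array([.6256,-.115]);u=lambda a:np.array([np.cos(np.radians(a)),np.sin(np.radians(a))])
d=np.load("crate.npz");yc=90+np.degrees(float(d["yaw"]));label=np.array([.519,.0057])
pad=np.array([.5776,-.1273])
o=min((90,-90),key=lambda o:max(abs(arm.solve_ik([*org,.23],down(yaw+o))[5]),abs(arm.solve_ik([*label,.23],down(yc+o))[5])))
g=org+.008*u(yaw);a=yaw+o
arm.grip(.091);arm.move_to([*g,.26],down(a));arm.move_l([*g,.114],feed=.08);f0=np.array(arm.current_force())
arm.grip(0);print("w",arm.current_width(),np.round(np.array(arm.current_force())-f0,1),arm.current_grasp_force())
assert .04<arm.current_width()<.052
arm.move_l([*g,.24],feed=.1);print("w",arm.current_width(),np.round(np.array(arm.current_force())-f0,1))
so=label-(.0778+.0445)*u(yc);q=so+.008*u(yc);z=.0523+.109
arm.move_l([*q,.24],down(yc+o),feed=.1)
arm.move_l([*q,z],feed=.08);arm.sleep(.5)
for n,b in(("top",(255,150,355,235)),("scene",(150,130,290,250))):
    im=arm.snapshot(n);x0,y0,x1,y1=b;cv2.imwrite(f"pics/aim_{n}.png",cv2.resize(im[y0:y1,x0:x1,::-1],None,fx=4,fy=4,interpolation=2))
i=[cv2.imread(f"pics/aim_{n}.png") for n in("top","scene")];i=[cv2.resize(x,(400,400*x.shape[0]//x.shape[1])) for x in i]
H=min(x.shape[0] for x in i);cv2.imwrite("pics/aim.png",np.hstack([x[:H] for x in i]))
arm.sleep(1.2);print("t",arm.current_t(),arm.current_ee_pos(),arm.current_width(),arm.current_grasp_force())
E
python3 scan.py
```

```text
Traceback (most recent call last):
  File "scan.py", line 5, in <module>
    o=min((90,-90),key=lambda o:max(abs(arm.solve_ik([*org,.23],down(yaw+o))[5]),abs(arm.solve_ik([*label,.23],down(yc+o))[5])))
  File "scan.py", line 5, in <lambda>
    o=min((90,-90),key=lambda o:max(abs(arm.solve_ik([*org,.23],down(yaw+o))[5]),abs(arm.solve_ik([*label,.23],down(yc+o))[5])))
                                                                                     ~~~~~~~~~~~~~~~~~~~~~~~~~~~~~~~~~~~~~^^^
TypeError: 'NoneType' object is not subscriptable
```

```bash
python3 - <<'E'
s=open("scan.py").read().split("\n")
i=[k for k,l in enumerate(s) if l.startswith("o=min")][0]
s[i]='''j6=lambda p,a:(lambda j:999 if j is None else abs(j[5]))(arm.solve_ik([*p,.24],down(a)))
so=label-(.0778+.0445)*u(yc)
c={o:(j6(org,yaw+o),j6(so,yc+o)) for o in(90,-90)};print(c);o=min(c,key=lambda k:max(c[k]));assert max(c[o])<170'''
open("scan.py","w").write("\n".join(s))
E
python3 scan.py
```

```text
{90: (np.float64(144.79244959030214), np.float64(165.46872683968897)), -90: (np.float64(35.207550409697866), np.float64(14.531273160311006))}
w 0.0462866117900446 [ 0.  -0.9 -2.6] 29.997415244579315
w 0.04585533330710276 [ 0.3 -0.1 -2.7]
t 80.9083 [ 0.50923807 -0.10819035  0.16128196] 0.046016550047253475 29.997142553329468
```

View pics/aim.png

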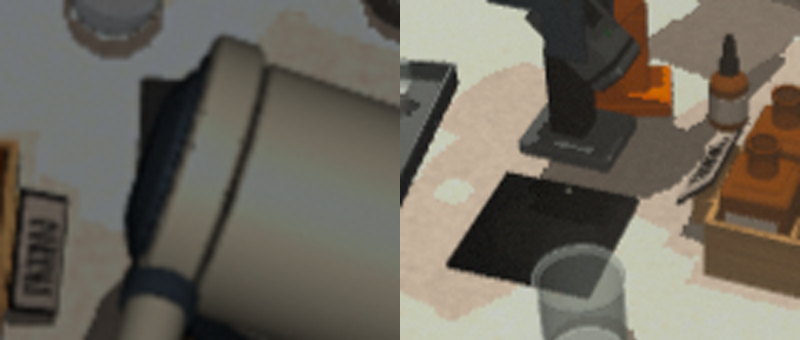

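The scanner hangs upright at (580,130) with its head facing the label at (710,165), and the fingers hold it. I cross-check the label by triangulation, and hold again if it disagrees with what I used.

```bash
python3 - <<'E'
from h import *
s=cv2.imread("pics/sc.png")
print(tri([("top",264.7,213.4),("scene",258.3,187.6)]))
# from the first crop: label corners in scene sc.png (438,180),(415,190)... centre ~ (395,232)
print(tri([("top",264.7,213.4),("scene",160+395/4-.4,130+232/4-.4)]))
E
```

```text
[0.5172714  0.00636986 0.05685317]
[0.51725772 0.00642998 0.05685719]
```

The label agrees to 2-3 mm. Now I stand the scanner on the pad.

```bash
python3 - <<'E'
from h import *
d=np.load("crate.npz");yc=np.pi/2+float(d["yaw"]);u=np.array([np.cos(yc),np.sin(yc)])
q=np.array([.5776,-.1273])+.008*u
p=arm.current_ee_pos();arm.move_l([p[0],p[1],.19],feed=.1);arm.move_l([*q,.19],feed=.1);f0=np.array(arm.current_force());arm.move_l([*q,.122],feed=.06)
z=.122
while z>.108:
    z-=.001;arm.move_l([*q,z],feed=.02)
    if arm.current_force()[2]-f0[2]>3: break
print("z",z,np.array(arm.current_force())-f0)
arm.grip(.091);arm.sleep(.3);arm.move_l([*q,.26],feed=.1);arm.move_to([.35,.3,.3],down(0));arm.sleep(.5)
t=arm.snapshot("top");s=arm.snapshot("scene");print(arm.current_t())
f=lambda im,x,y,w,h:cv2.resize(im[y:y+h,x:x+w,::-1],(400,400*h//w),interpolation=2)
cv2.imwrite("pics/end.png",np.hstack([f(t,170,120,280,200),f(s,80,100,280,200)]))
E
```

```text
z 0.11299999999999999 [-3.50314718 -1.03619727 13.42587523]
90.8167
```

View pics/end.png

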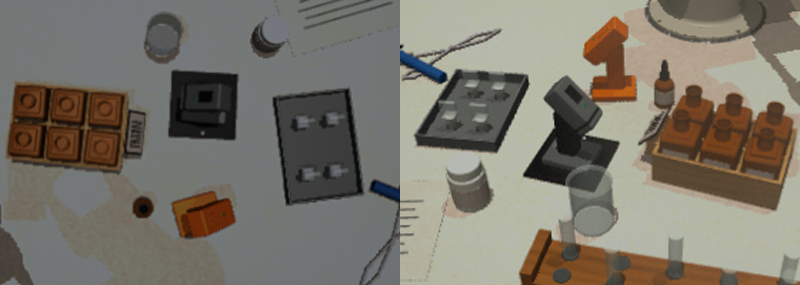

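The scanner stands upright in the middle of the pad at (203,103). All four stoppers are in the tray at about (318,145), and all six bottles are open and upright in the crate.

```bash
python3 -c "
from rig import arm
print(arm.sign_off())"
```

```text
the job is handed in; nothing more can be done
None
```

The job is handed in, with no verdict returned: the last pictures show all six bottles open and upright in the crate, the four stoppers that were fitted standing in the tray, and the scanner upright on the middle of its pad after being held at the label for over a second (aim computed and checked by triangulation, no read signal seen).

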